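# Clip the sample tube under the viewing lamp and set its dimmer

## Robot

A 6-joint arm with a two-finger parallel gripper is mounted at the origin on the work surface. World frame = base frame: x ahead of the robot, y to its left, z up, the work surface at z = 0. Lengths are in m, angles in rad, forces in N, time in s.
With the tool pointing down it reaches from about 0.35 to 0.85 m from the base axis. Payload 8.1 kg.
Tool frame: the origin (TCP) lies on the centre line of the jaws, within the pads' length; the fingertips stand robot.tips_ahead ahead of it and the grasp point (between the pads) lies 6 mm ahead of it (robot.tips_ahead is the distance from the TCP to the fingertips, in m); z points along the fingers, y is the line along which they close (so a half turn about z gives the same grasp; the last joint's range is limited). The gripper opens to 93 mm and grips with 3 to 60 N. Pads are 15 mm wide; open, the fingers measure 128 mm over their backs; the gripper's body (75 mm by 188 mm) begins 65 mm behind the grasp point.
Start: joints at [1.218, 0.13, 1.488, -0, 1.523, -0.085], TCP at [0.159, 0.579, 0.244] pointing down, gripper open.
Joint ranges: [-2.96, 2.96], [-0.89, 2.26], [0.02, 2.5], [-1.34, 4.48], [0, 2.73], [-2.66, 2.66]. Speed limits (rad/s): [2.39, 2.39, 2.79, 3.14, 3.14, 3.14].

## Interface

Orientations are given as a rotation vector (axis times angle).
In Python, from plant import robot gives the robot as it stands.
- The arm moves only by the tool apply_moves, never from a script. Its arguments are lists of equal length, an entry for each row: "delta_pos": the shift along the tool's x, y, z in cm, a list of three; "twist": the turn about the tool's z in rad. A call has 1 to 8 rows; each row shifts and turns the commanded pose from where the row before left it, along the tool's axes as they then stand; what a row does not reach is not made up. A row lasts 1/8 s, in which the tool goes at most 62.5 mm and 10.7 degrees, less where a joint would pass 70% of its speed; a pose out of reach is approached as far as the arm can. A call with a gripper value outside its range is refused whole. "gripper" is the finger opening in cm, from 0 to 9.3, set as the call begins (left out, the last holds). The fingers move at their own pace and stop on an object; "squeeze" is the grip in N (left out, the last holds). Time passes only in rows, so rows that do not move let the fingers close. It gives the time, the measured TCP pose, the force, the opening and the grip force at its end, in the units of the state.
- robot.read_state(): the state, without advancing time (a new reading comes with each control period).
- robot.read_camera(name): name is "side" or "top"; returns a dict with "frame" (420x560x3 uint8, red, green, blue), "vertical_fov" (degrees; the focal length in pixels is half the picture's height over the tangent of half this angle, whatever the lens; pixels are square), "cx", "cy" (the principal point, pixels), "R" (3x3) and "t" (3): a world point X has camera coordinates R X + t. Camera axes: x right, y down, z forward; pixel columns grow to the right and rows downward; lengths in m; the calibration is good to about 2 mm. A picture is of the moment at which its call begins. There is no depth.
- robot.close_job(): hands the job in; it is judged then, once.
The state is a dict: "t": time; "q": joint angles; "dq": joint speeds; "joint_torque": joint torques, N m; "tool_pos": TCP position; "orientation": TCP orientation; "force": force on the tool from outside, world axes, zero at the start; "wrist_torque": the same for the moment, N m; "opening": finger opening in m; "gripper_force": force on a finger pad.
Only numpy, scipy, OpenCV 4.12 (cv2) and the standard library are available. Lean on these libraries where they do the work, as an engineer would, in place of code of your own. Each camera call takes 0.05 s, during which the arm holds its last target. There are 200 camera calls.

## Task

Take the long, thick sample tube from the tube rest, press it fully home past the sprung jaw into the sloping clip of the viewing stand, its middle on the middle of the clip, so that the jaw snaps shut over it. Then slide the lamp's dimmer until it is level with the little upright steel marker on the stand, and let go. Do not bump the lamp, and leave the other tubes, the bottles and the jars where they stand.

Things in the scene. Friction and masses are not known exactly. Their poses are not given: they have to be found in the camera images.
- tube: The sample tube to be clipped: amber glass, 16 mm thick, 160 mm long, with a black cap (20 mm thick, the last 18 mm at its +x end). Same glass as the other two tubes; it is the only one that is both 160 mm long and 16 mm thick. Origin at mid-length on its axis; x along the tube. About 60 g. Either end may point either way in the clip.
- short_tube: Bystander: like the tube but 110 mm long, 16 mm thick. Origin at its middle, x along it.
- slim_tube: Bystander: like the tube but 10 mm thick (cap 14 mm), 160 mm long. Origin at its middle, x along it.
- rest: Wooden tube rest, fixed, left or right of the stand. Origin under its centre, on the table; x along the tubes. Base 100 x 180 x 6 mm; two rails at x = +-30 mm (10 mm thick, 50 mm free between them, 34 mm high) carry three V notches at y = -55, 0, +55 mm. A 16 mm tube lies with its axis 35 mm above the table, one tube in each notch in any order.
- stand: Viewing stand, fixed, of plywood; origin on the table straight below the middle of the clip; its x points roughly towards the robot and its y to the robot's right. Base 270 mm (x from -180 to +90) x 210 mm x 12 mm. A sloping plate 100 x 150 mm carries the clip and faces up and away from the robot (-x); the dimmer is on its far side.
- clip: Two fixed black forks. Origin: the tube's middle when seated, 100 mm above the table. y along the seated tube; z the way out of the clip, 30 degrees from vertical, leaning away from the robot (push along -z). Forks 14 mm wide at y = +-45 mm, 76 mm free between for the fingers; plate at z = -45 mm. Fixed flared prong on the lower (-x) side, up to z = 27 mm. Seat floor z = -8 mm.
- jaw (a joint): Sprung steel jaw on the clip's upper (+x) side: two hooked prongs up to z = 27 mm, joined by a low bar, hinged along y 33 mm under the seat. 0 rad shut, to 0.6 open; the tube pushes it about 0.13 rad aside (5 to 20 N), then it springs back over the tube. The mouth between the flares is 28 mm wide, centred at clip x = -2 mm, z = 25 mm.
- lamp: Lamp bar, fixed to the stand, not to be bumped: 28 mm thick, 260 mm long along the stand's y, its axis 52 mm to the +x (robot's) side of and 155 mm above the seated tube; posts 12 mm thick at y = +-122 mm. Origin at the middle of the bar. It bars a tool from straight above the clip; a tool tilted to the clip's slope (fingers pointing down and back towards the robot) passes beside it.
- dimmer (a joint): Dimmer slider's position, 0 to 0.12 m; it grows towards the stand's +y. Stays where it is left; friction about 1.5 N.
- dimmer_top (a point): Centre of the top of the dimmer's black grip: 28 mm (stand's x) x 20 mm (y) x 40 mm tall, its top 66 mm above the table, 140 mm on the -x (far) side of the stand's origin, on a 40 x 170 x 14 mm aluminium track along the stand's y.
- marker: Little fixed dark steel marker on the stand beside the track, between it and the clip, 30 (stand x) x 9 (y) x 18 mm, its top 30 mm above the table, 97 mm on the -x (far) side of the stand's origin. The dimmer is right when its grip's middle has the same y as this marker's middle in the stand's frame. Origin under its centre.
- scale: Weighing scale, fixed, on the other side of the stand from the tube rest: 190 x 170 x 35 mm with a round pan, top 43 mm above the table. Origin under its centre.
- jar: Bystander: glass jar on the scale's pan, 72 mm thick, 90 mm tall. Origin under its centre.
- tall_bottle: Bystander: amber bottle, 60 mm thick, 170 mm tall, near the far end of the tubes. Origin under its centre.
- dropper_a: Bystander: dropper bottle, 32 mm thick, 75 mm tall, near the close end of the tubes. Origin under its centre.
- dropper_b: Bystander: dropper bottle, 30 mm thick, 70 mm tall, beyond the +y (right) end of the dimmer's track. Origin under its centre.
- salve_jar: Bystander: small jar, 44 mm thick, 40 mm tall, beyond the -y (left) end of the dimmer's track. Origin under its centre.
There are look-alikes about, which are no part of the job. Leave any blue or red look-alike of the tube alone.

How it is judged:
On the way, in this order (a step that is already met when the one before it is completed fails the run):
1. the long, thick tube is pressed home in the clip and the jaw has closed over it (x of tube in the frame of clip between -0.003 and 0.003 m and z of tube in the frame of clip between -0.003 and 0.003 m and y of tube in the frame of clip between -0.01 and 0.01 m and angle between the x axis of tube and the y axis of clip, either way round below 0.06 rad and value of joint jaw below 0.06 rad), for 0.2 s.
2. then the dimmer stands level with the steel marker (all of step 1 and y of dimmer_top in the frame of marker between -0.005 and 0.005 m), for 0.2 s.
At the end, for the whole second after the job is handed in: The tube lies at rest in the clip: its middle within 3 mm of the seat across and in depth, within 10 mm along the clip, parallel to it within 0.06 rad, the jaw shut to under 0.06 rad; and the dimmer's middle is within 5 mm of the steel marker along the track (all of step 2 and linear speed of tube below 0.02 m/s and velocity of joint dimmer between -0.01 and 0.01 m/s); the robot touches nothing.
It fails at once if one of the other tubes is moved by more than 30 mm (distance of any of short_tube, slim_tube from where it was at the start of the episode above 0.03 m).
It fails at once if a bottle or jar is moved by more than 30 mm (distance of any of jar, tall_bottle, dropper_a, dropper_b, salve_jar from where it was at the start of the episode above 0.03 m).
It fails at once if the lamp is bumped with more than 10 N (contact force between lamp and anything else above 10 N).
It also fails if it takes over 64 s, if anything falls off the work surface, if the arm or the gripper's body presses on something with over 40 N, if the wrist force passes 120 N, or if a joint passes its speed limit or range.

## Working session

There is one attempt and no reset: what is moved stays moved. The work goes in short steps, Python scripts to look and compute and a tool call to move; the robot and the scene stay as the last step left them, time stands still between calls to the robot, and variables do not carry over. Pictures are saved under pics/ and viewed, at most 10 in all, crops included, and the job is handed in when it is done.

Besides the shell and the picture viewer there is one more tool, called after "Request:" in YAML: its name, and indented under it one key for each argument. apply_moves: Moves the arm, as the interface text tells. Its arguments: {"type":"object","properties":{"delta_pos":{"type":"array"},"twist":{"type":"array"},"gripper":{"type":"number"},"squeeze":{"type":"number"}},"required":["delta_pos","twist"]}

```bash
mkdir -p pics; python3 - <<'E'
from plant import robot
import cv2,numpy as np
np.set_printoptions(precision=4,suppress=True)
for n in("top","side"):
    c=robot.read_camera(n); cv2.imwrite(f"pics/{n}0.png",c["frame"][...,::-1])
    print(n,c["vertical_fov"],c["cx"],c["cy"],c["R"],c["t"])
print(robot.read_state(),robot.tips_ahead)
E
```

```text
top 54.05101977065554 277.2054468427505 217.15473703062406 [[-0.0016 -0.9996  0.0296]
 [-0.9849 -0.0036 -0.1728]
 [ 0.1729 -0.0295 -0.9845]] [-0.0098  0.478   1.191 ]
side 54.09513516088265 273.33174351250244 206.17818113839292 [[-0.9845 -0.1751  0.0031]
 [-0.1299  0.718  -0.6838]
 [ 0.1175 -0.6737 -0.7296]] [0.453  0.1554 1.1012]
{'t': 0.1, 'q': array([ 1.2176,  0.1311,  1.4892, -0.    ,  1.523 , -0.0854]), 'dq': array([-0.0014, -0.0017, -0.0007, -0.0004, -0.0018,  0.0009]), 'joint_torque': array([  0.0017, -56.1336, -49.31  ,   0.0771,   0.0289,  -0.    ]), 'tool_pos': array([0.1586, 0.5782, 0.2427]), 'orientation': array([-0.4193, -3.1131,  0.0026]), 'force': array([-0.5962, -0.0555, -0.3471]), 'wrist_torque': array([-0.0204,  0.0099, -0.0508]), 'gripper_force': 0.0, 'opening': 0.09288279090613158} 0.025
```

View pics/top0.png

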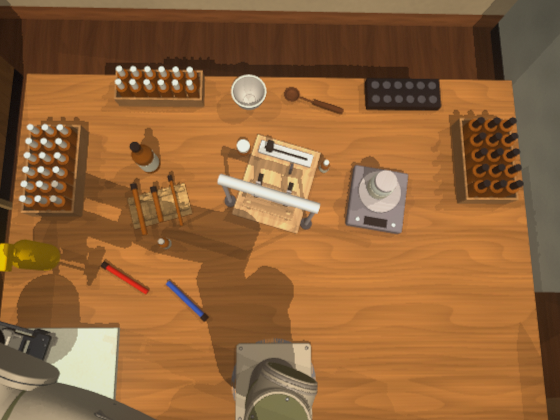

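View pics/side0.png

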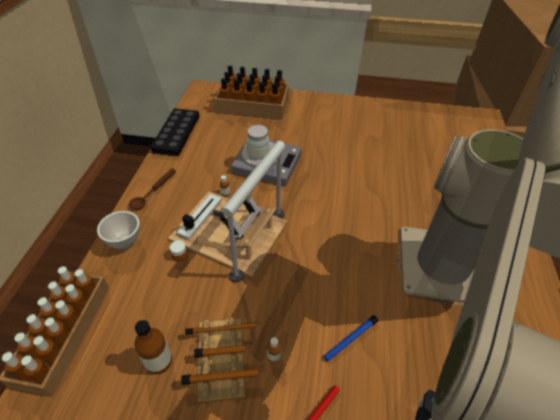

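Top view: rest at about (160,205) with three tubes, stand at (277,185), white lamp bar (268,194), dimmer (270,147), scale on the right. Side view: rest at (222,355), stand at (235,230). I'll enlarge both.

```bash
python3 - <<'E'
import cv2,numpy as np
a=cv2.imread("pics/top0.png");b=cv2.imread("pics/side0.png")
s=5
A=cv2.resize(a[125:240,215:335],None,fx=s,fy=s,interpolation=cv2.INTER_CUBIC)
cv2.imwrite("pics/c1.png",A)
R=cv2.resize(a[165:250,115:205],None,fx=4.4,fy=4.4,interpolation=cv2.INTER_CUBIC)
S=cv2.resize(b[310:405,175:265],None,fx=4.4,fy=4.4,interpolation=cv2.INTER_CUBIC)
W=np.zeros((420,800,3),np.uint8);W[:R.shape[0],:R.shape[1]]=R;W[:S.shape[0],400:400+S.shape[1]]=S
cv2.imwrite("pics/c2.png",W)
cv2.imwrite("pics/c3.png",cv2.resize(b[165:285,160:300],None,fx=5,fy=5,interpolation=cv2.INTER_CUBIC))
E
```

```text
(no output)
```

View pics/c1.png

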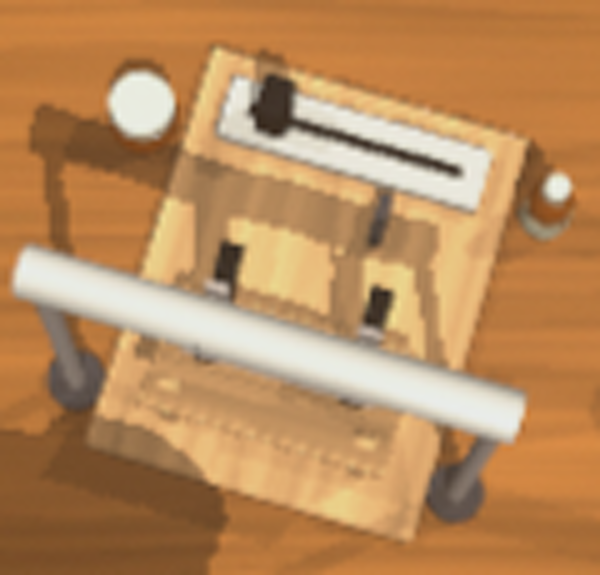

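View pics/c2.png

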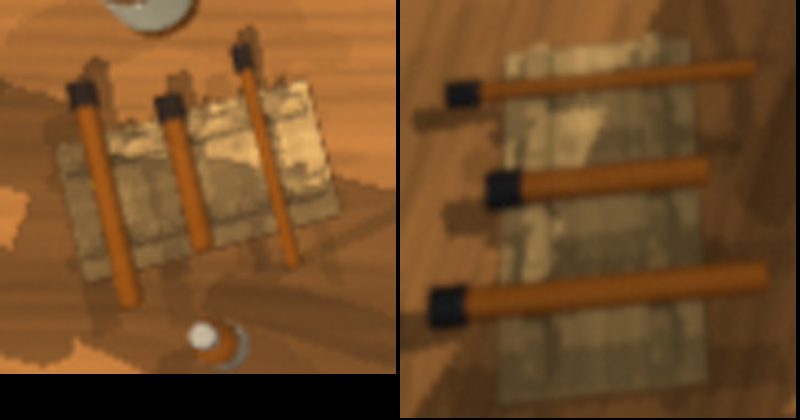

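View pics/c3.png

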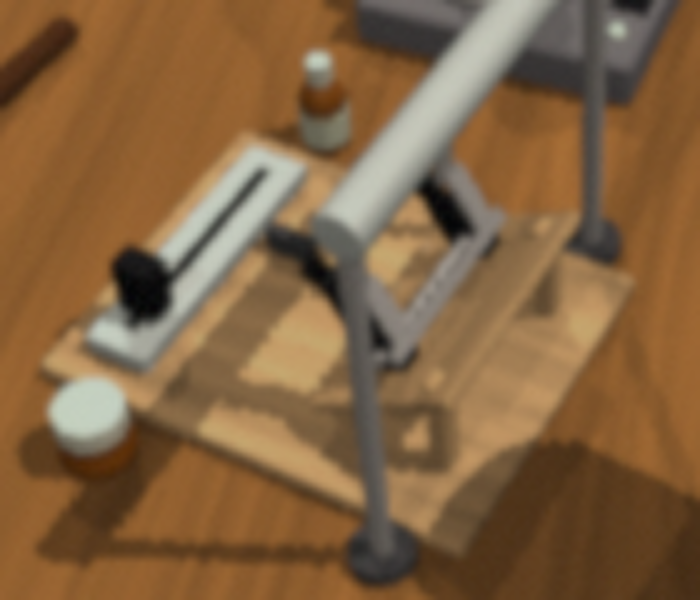

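Crops: the target is the leftmost tube in the top view, about (82,90)-(130,305) in the crop and bottom in the side view. The slim tube is nearest the stand. The dimmer grip is at (275,100) of c1, the marker at (380,220), the stand base corners at (213,45), (530,140), (410,540) and (88,445).

```bash
cat > h.py <<'E'
from plant import robot
import cv2,numpy as np
np.set_printoptions(precision=4,suppress=True)
def cast(c,uv,z):
    uv=np.atleast_2d(uv).astype(float); f=210/np.tan(np.radians(c["vertical_fov"])/2)
    d=np.c_[(uv[:,0]-c["cx"])/f,(uv[:,1]-c["cy"])/f,np.ones(len(uv))]@c["R"]; o=-c["R"].T@c["t"]
    return o+d*((z-o[2])/d[:,2])[:,None]
def rigid(P,Q): # world = R P + t (2D)
    p,q=P.mean(0),Q.mean(0);U,_,V=np.linalg.svd((P-p).T@(Q-q));R=V.T@np.diag([1,np.linalg.det(V.T@U.T)])@U.T
    return R,q-R@p
E
cat > m1.py <<'E'
from h import *
ct=robot.read_camera("top");cs=robot.read_camera("side")
un=lambda p,o:(np.array(p)+.5)/5-.5+np.array(o)
base=np.array([[-.18,-.105],[-.18,.105],[.09,.105],[.09,-.105]])
trk=np.array([[-.16,-.085],[-.16,.085],[-.12,.085],[-.12,-.085]])
o=(215,125)
Bt=cast(ct,un([[213,45],[530,140],[410,540],[88,445]],o),.012)[:,:2]
Tt=cast(ct,un([[238,75],[490,152],[472,212],[217,135]],o),.026)[:,:2]
L=cast(ct,un([[22,272],[518,415]],o),.255)[:,:2]
os_=(160,165)
Bs=cast(cs,un([[45,360],[632,278],[465,550]],os_),.012)[:,:2]
Ts=cast(cs,un([[248,146],[305,163],[143,355],[90,325]],os_),.026)[:,:2]
def rep(n,P,Q):
    R,t=rigid(P,Q);print(n,"t",t,"yaw",np.arctan2(R[1,0],R[0,0]),"res mm",1e3*np.linalg.norm(P@R.T+t-Q,axis=1));return R,t
rep("base top",base,Bt);rep("trk top",trk,Tt);rep("lamp",np.array([[.052,-.13],[.052,.13]]),L)
rep("base side",base[[0,2,3]],Bs);rep("trk side",trk[[0,1,2,3]],Ts[[3,0,1,2]])
R,t=rep("all",np.r_[base,trk,base[[0,2,3]],trk],np.r_[Bt,Tt,Bs,Ts[[3,0,1,2]]])
for n,c,m,g in(("top",ct,un([380,219],o),un([277,92],o)),("side",cs,un([288,238],os_),un([140,268],os_))):
    print(n,"marker st",(cast(c,m,.028)[0,:2]-t)@R,"grip st",(cast(c,g,.066)[0,:2]-t)@R)
# tubes
for n,c,(x0,y0,x1,y1) in(("top",ct,(115,165,205,250)),("side",cs,(175,310,270,405))):
    im=c["frame"][y0:y1,x0:x1];h=cv2.cvtColor(im,cv2.COLOR_RGB2HSV)
    m=((h[...,1]>185)&(h[...,2]>90)&(h[...,0]<14)).astype(np.uint8)
    k,lab,st,ce=cv2.connectedComponentsWithStats(m)
    for i in range(1,k):
        if st[i,4]<40: continue
        p=np.argwhere(lab==i)[:,::-1].astype(np.float32)+[x0,y0]
        (cx,cy),wh,a=cv2.minAreaRect(p.astype(np.float32));w=cast(c,p,.035)[:,:2];mu=w.mean(0);v=np.linalg.svd(w-mu,full_matrices=False)[2][0]
        v*=np.sign(v[0]);s=(w-mu)@v;print(n,"n",st[i,4],"glass lo",mu+v*s.min(),"hi",mu+v*s.max(),"len",np.ptp(s),"yaw",np.arctan2(v[1],v[0]),wh)
E
python3 m1.py
```

```text
base top t [0.5501 0.0037] yaw 2.85113308341139 res mm [0.2719 1.4372 2.4792 2.4391]
trk top t [0.5495 0.0056] yaw 2.8418352199499854 res mm [2.6974 2.3887 2.2015 2.0615]
lamp t [0.5509 0.0042] yaw 2.85918793332689 res mm [1.237 1.237]
base side t [0.5481 0.0028] yaw 2.8444485638118553 res mm [3.2685 4.2583 1.4648]
trk side t [0.5502 0.002 ] yaw 2.840896788486962 res mm [5.7153 5.5569 1.9967 1.7112]
all t [0.5495 0.0032] yaw 2.847239972897971 res mm [1.5038 1.571  3.2389 2.1329 1.2587 3.8553 4.1058 1.045  4.8132 2.8168
 2.3896 7.6783 3.566  1.4166 3.9578]
top marker st [-0.0965  0.0278] grip st [-0.1429 -0.0534]
side marker st [-0.0967  0.0272] grip st [-0.1349 -0.0561]
```

```bash
python3 - <<'E'
import cv2
for n,pts in(("top",[(138,205),(141,220),(158,205),(134,186),(125,200),(150,210)]),("side",[(210,376),(240,373),(215,352)])):
    im=cv2.imread(f"pics/{n}0.png");h=cv2.cvtColor(im,cv2.COLOR_BGR2HSV)
    print(n,[h[y,x].tolist() for x,y in pts])
E
sed -i 's/(h\[...,1\]>185)&(h\[...,2\]>90)&(h\[...,0\]<14)/(h[...,1]>205)\&(h[...,2]>70)\&(h[...,0]<15)/' m1.py; python3 m1.py | tail -n 8
```

```text
top [[14, 213, 158], [14, 219, 156], [14, 211, 149], [12, 111, 53], [14, 176, 123], [17, 142, 117]]
side [[14, 216, 118], [14, 219, 120], [14, 210, 113]]
top marker st [-0.0965  0.0278] grip st [-0.1429 -0.0534]
side marker st [-0.0967  0.0272] grip st [-0.1349 -0.0561]
top n 98 glass lo [0.4547 0.2763] hi [0.5896 0.315 ] len 0.14032054270540034 yaw 0.27902956141010343 (45.354156494140625, 2.1828205585479736)
top n 197 glass lo [0.4274 0.3839] hi [0.5637 0.4228] len 0.1416861569723848 yaw 0.27787058826396827 (46.09327697753906, 4.634934902191162)
top n 119 glass lo [0.4668 0.3382] hi [0.5546 0.363 ] len 0.09127523315412295 yaw 0.27480645636713275 (29.60333251953125, 4.008188247680664)
side n 101 glass lo [0.4555 0.2784] hi [0.5457 0.3031] len 0.09354208830500754 yaw 0.26780427788049266 (3.6610214710235596, 41.21422576904297)
side n 215 glass lo [0.4656 0.3359] hi [0.5522 0.3603] len 0.0899443926289688 yaw 0.27477416023750345 (5.963303089141846, 41.743125915527344)
side n 414 glass lo [0.427  0.3814] hi [0.5623 0.4204] len 0.14086588025432745 yaw 0.28020719327139326 (7.761290550231934, 67.86154174804688)
```

Request:
apply_moves:
  delta_pos:
    - [0,0,0]
  twist:
    - [0,0.02,0]
  gripper: 4.0

```text
$.twist[0]: bad value
```

Request:
apply_moves:
  delta_pos:
    - [-5.4,-1.1,0]
    - [-5.4,-1.1,0]
    - [-5.4,-1.1,0]
    - [-5.4,-1.1,0]
    - [-5.4,-1.1,0]
    - [-5.4,-1.1,0]
    - [-5.5,-1.0,0]
  twist: [0,0,0,0,0,0,0]
  gripper: 4.0

```text
t: 1.23
tool_pos: [0.5056, 0.4041, 0.2438]
orientation: [0.419, 3.113, 0.0]
force: [1.3, 0.2, 0.1]
opening: 0.0403
gripper_force: 0.0
```

Request:
apply_moves:
  delta_pos:
    - [0,0,0]
    - [0,0,0]
    - [0,0,0]
    - [0,0,0]
  twist: [-0.18,-0.18,-0.18,-0.007]

```text
t: 1.72
tool_pos: [0.5042, 0.405, 0.2435]
orientation: [0.436, -3.111, 0.0]
force: [-0.2, 0.3, -1.0]
opening: 0.0399
gripper_force: 0.0
```

```bash
cat >> h.py <<'E'
from scipy.spatial.transform import Rotation as Ro
def st():
    s=robot.read_state();R=Ro.from_rotvec(s["orientation"]).as_matrix();return s,np.array(s["tool_pos"]),R
def go(target):
    s,p,R=st();d=100*R.T@(np.array(target)-p)
    print("t",s["t"],"p",p,"q",s["q"],"\nyawy",np.arctan2(R[1,1],R[0,1]),"zt",R[:,2],"delta cm",d,"F",s["force"],"open",s["opening"],"gf",s["gripper_force"])
    return d
E
python3 -c "
from h import *
go([.504,.4046,.045])"
```

```text
t 1.725 p [0.5042 0.405  0.2435] q [ 0.5975  0.2562  1.3464 -0.      1.5392 -1.2516] 
yawy 1.849109519056898 zt [-0.0001 -0.0001 -1.    ] delta cm [ 0.0223 -0.03   19.8523] F [-0.2294  0.2964 -0.9824] open 0.03988481154404183 gf 0.0
```

Request:
apply_moves:
  delta_pos:
    - [0,0,5]
    - [0,0,5]
    - [0,0,5]
    - [0,0,3]
    - [0,0,1.85]
    - [0,0,0]
  twist: [0,0,0,0,0,0]

```text
t: 2.48
tool_pos: [0.5033, 0.4046, 0.0439]
orientation: [0.434, -3.109, 0.002]
force: [0.0, -0.1, -0.1]
opening: 0.0399
gripper_force: 0.0
```

Request:
apply_moves:
  delta_pos:
    - [0,0,0]
    - [0,0,0]
    - [0,0,0]
    - [0,0,0]
  twist: [0,0,0,0]
  gripper: 0.5
  squeeze: 30

```text
t: 2.98
tool_pos: [0.5054, 0.4045, 0.0466]
orientation: [-0.436, 3.109, -0.001]
force: [1.2, -4.9, 4.2]
opening: 0.0148
gripper_force: 30.0
```

Request:
apply_moves:
  delta_pos:
    - [0,0,-2]
    - [0,0,-5]
    - [0,0,-5]
    - [0,0,-5]
    - [0,0,-4]
  twist: [0,0,0,0,0]

```text
t: 3.6
tool_pos: [0.5044, 0.4056, 0.2598]
orientation: [-0.437, 3.108, 0.003]
force: [1.3, 0.1, -1.8]
opening: 0.0154
gripper_force: 30.0
```

```bash
python3 -c "
from h import *
go([.35,-.10,.25])"
```

```text
t 3.6 p [0.5044 0.4056 0.2598] q [ 0.5979  0.248   1.3265  0.0003  1.5631 -1.2523] 
yawy 1.8501822993182298 zt [ 0.0031  0.0025 -1.    ] delta cm [ 28.7832 -44.34     0.8074] F [ 1.2716  0.0843 -1.801 ] open 0.015373177325065398 gf 29.999361634254456
```

Request:
apply_moves:
  delta_pos:
    - [5.3,-2.2,0]
    - [5.3,-2.2,0]
    - [5.3,-2.2,0]
    - [2.1,-5.5,0]
    - [2.1,-5.5,0]
    - [2.1,-5.5,0]
    - [2.1,-5.5,0]
    - [2.1,-5.5,0]
  twist: [0,0,0,0,0,0,0,0]

```text
t: 4.6
tool_pos: [0.344, 0.0031, 0.2568]
orientation: [-0.438, 3.107, -0.001]
force: [0.3, -0.4, -0.1]
opening: 0.0148
gripper_force: 30.0
```

Request:
apply_moves:
  delta_pos:
    - [2.1,-5.5,0]
    - [0,0,0]
    - [0,0,0]
    - [0,0,0]
    - [0,0,0]
    - [0,0,0]
    - [0,0,0]
  twist: [0,0.18,0.18,0.18,0.18,0.18,0.18]

```text
t: 5.48
tool_pos: [0.3394, -0.054, 0.2566]
orientation: [1.232, 2.887, 0.001]
force: [-0.4, -0.7, -0.2]
opening: 0.0149
gripper_force: 30.0
```

Request:
apply_moves:
  delta_pos:
    - [0,0,0]
    - [0,0,0]
    - [0,0,0]
    - [0,0,0]
    - [0,0,0]
    - [0,0,0]
    - [0,0,0]
  twist: [0.18,0.18,0.18,0.18,0.18,0.16,0]

```text
t: 6.35
tool_pos: [0.3394, -0.054, 0.2564]
orientation: [2.517, 1.878, 0.002]
force: [-0.5, 0.1, -0.4]
opening: 0.015
gripper_force: 30.0
```

```bash
python3 -c "
from h import *
go([.33,-.05,.25])"
```

```text
t 6.35 p [ 0.3394 -0.054   0.2564] q [-0.3076 -0.6306  2.1038  0.0003  1.6663 -0.0188] 
yawy -0.28880376894205284 zt [ 0.002  -0.0004 -1.    ] delta cm [ 0.1167 -1.0214  0.636 ] F [-0.5435  0.132  -0.4394] open 0.014952039372838528 gf 30.000629425048828
```

Request:
apply_moves:
  delta_pos:
    - [0,-3,0]
    - [0,-3,0]
    - [0,-3,0]
    - [0,-3,0]
  twist: [0,0,0,0]

```text
t: 6.85
tool_pos: [0.2575, -0.0229, 0.259]
orientation: [-2.497, -1.866, 0.04]
force: [-0.9, 0.3, -0.4]
opening: 0.0149
gripper_force: 30.0
```

```bash
python3 -c "
from h import *
go([.33,-.05,.25])"
```

```text
t 6.85 p [ 0.2575 -0.0229  0.259 ] q [-0.2794 -0.8926  2.2417 -0.0063  1.827   0.0063] 
yawy -0.28732077722024835 zt [-0.0349  0.0036 -0.9994] delta cm [-0.5438  7.7487  0.6385] F [-0.8571  0.3266 -0.3824] open 0.014925218130384341 gf 29.999069273471832
```

Request:
apply_moves:
  delta_pos:
    - [0,-3,0]
    - [0,-3,0]
    - [0,-3,0]
  twist: [0,0,0]

```text
t: 7.22
tool_pos: [0.2357, 0.0008, 0.2724]
orientation: [-2.467, -1.84, 0.114]
force: [-0.3, 0.4, -0.1]
opening: 0.0155
gripper_force: 30.0
```

```bash
python3 -c "
from h import *
go([.33,-.05,.25])"
```

```text
t 7.225 p [0.2357 0.0008 0.2724] q [-0.1952 -0.8924  2.22   -0.0142  1.9093  0.09  ] 
yawy -0.2903812895953541 zt [-0.0959  0.0053 -0.9954] delta cm [-2.134  10.6541  1.2992] F [-0.3219  0.3957 -0.1032] open 0.01546548652289879 gf 29.999076426029205
```

```bash
python3 - <<'E'
from h import *
a=robot.read_camera("top")["frame"];b=robot.read_camera("side")["frame"]
cv2.imwrite("pics/v6.png",np.hstack([a[:,100:480],b[:,160:]])[...,::-1])
E
```

```text
(no output)
```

View pics/v6.png

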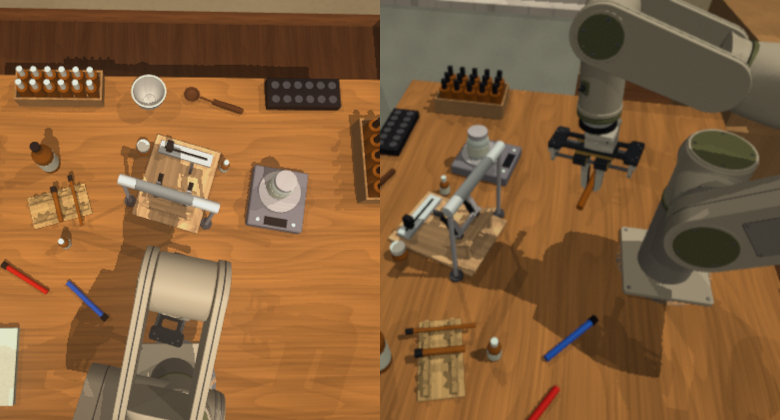

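Request:
apply_moves:
  delta_pos:
    - [-2,0,4]
    - [-2,0,4]
    - [-1,0,4]
    - [0,-2,0]
    - [0,-2,0]
    - [0,-2,0]
    - [0,-2,0]
  twist: [0,0,0,0,0,0,0]

```text
t: 8.2
tool_pos: [0.2099, -0.0361, 0.1611]
orientation: [-2.421, -1.805, 0.191]
force: [0.4, -0.3, -0.2]
opening: 0.0151
gripper_force: 30.0
```

```bash
python3 -c "
from h import *
go([.33,-.05,.25])
c=robot.read_camera('side')
for z in(.2,.25,.3,.35,.4):print(z,cast(c,[502,150],z))"
```

```text
t 8.2 p [ 0.2099 -0.0361  0.1611] q [-0.3434 -0.8924  2.4267 -0.042   1.7731 -0.059 ] 
yawy -0.29220370610290924 zt [-0.1692  0.0168 -0.9854] delta cm [  1.7749  10.2541 -10.8215] F [ 0.4254 -0.3459 -0.1676] open 0.015055478601546943 gf 29.999378621578217
0.2 [[-0.1233 -0.2607  0.2   ]]
0.25 [[-0.0908 -0.1922  0.25  ]]
0.3 [[-0.0583 -0.1237  0.3   ]]
0.35 [[-0.0259 -0.0552  0.35  ]]
0.4 [[0.0066 0.0133 0.4   ]]
```

Request:
apply_moves:
  delta_pos:
    - [-0.8,-2,0]
    - [-0.8,-2,0]
    - [-0.8,-2,0]
    - [-0.8,-2,0]
  twist: [0,0,0,0]

```text
t: 8.75
tool_pos: [0.1841, -0.0576, 0.172]
orientation: [-2.382, -1.772, 0.248]
force: [-0.1, 0.9, -0.0]
opening: 0.0152
gripper_force: 30.0
```

```bash
python3 -c "
from h import *
go([.33,-.05,.25])"
```

```text
t 8.75 p [ 0.1841 -0.0576  0.172 ] q [-0.4409 -0.892   2.4145 -0.0727  1.8403 -0.1611] 
yawy -0.2957555447793894 zt [-0.2284  0.0304 -0.9731] delta cm [  4.569   11.601  -10.8954] F [-0.0782  0.8798 -0.0386] open 0.01523797340941183 gf 29.99972015619278
```

```bash
python3 - <<'E'
import numpy as np
from scipy.optimize import least_squares
D=[((.1586,.5782,.2427),(1.2176,.1311,1.4892,1.523)),((.5042,.405,.2435),(.5975,.2562,1.3464,1.5392)),((.5044,.4056,.2598),(.5979,.248,1.3265,1.5631)),
((.3394,-.054,.2564),(-.3076,-.6306,2.1038,1.6663)),((.2575,-.0229,.259),(-.2794,-.8926,2.2417,1.827)),((.2357,.0008,.2724),(-.1952,-.8924,2.22,1.9093)),
((.2099,-.0361,.1611),(-.3434,-.8924,2.4267,1.7731)),((.1841,-.0576,.172),(-.4409,-.892,2.4145,1.8403))]
def rz(P,q):
    a,L1,L2,h,d,e=P;s=q[1]+q[2];T=s+q[3]
    return np.array([a+L1*np.sin(q[1])+L2*np.sin(s)+e*np.cos(s)+d*np.sin(T),h+L1*np.cos(q[1])+L2*np.cos(s)-e*np.sin(s)+d*np.cos(T)])
def res(P):
    o=[]
    for p,q in D: o+=list(rz(P,q)-[p[0]*np.cos(q[0])+p[1]*np.sin(q[0]),p[2]])
    return np.r_[o,1e-3*(P[0]),1e-3*P[5]]
r=least_squares(res,[0,.4,.45,.35,.3,0]);print(r.x,np.abs(r.fun).max())
P=r.x
for q3 in(2.2,2.3,2.4,2.5):
  for T in(.3,.4,.5): print(q3,T,rz(P,[0,-.89,q3,np.pi+T+.89-q3]))
for q2 in(-.7,-.5,-.3): print("q3max",q2,rz(P,[0,q2,2.5,np.pi+.5-q2-2.5]))
E
```

```text
[0.00090698 0.36844615 0.55255592 0.31908498 0.35483859 0.05947183] 0.0005024359322759464
2.2 0.3 [0.15894194 0.29701493]
2.2 0.4 [0.12562326 0.3091772 ]
2.2 0.5 [0.09368523 0.32460503]
2.3 0.3 [0.16468561 0.24176109]
2.3 0.4 [0.13136693 0.25392336]
2.3 0.5 [0.09942891 0.26935119]
2.4 0.3 [0.16488441 0.18620988]
2.4 0.4 [0.13156573 0.19837215]
2.4 0.5 [0.0996277  0.21379998]
2.5 0.3 [0.15953635 0.13091635]
2.5 0.4 [0.12621767 0.14307862]
2.5 0.5 [0.09427964 0.15850645]
q3max -0.7 [0.11802192 0.10602961]
q3max -0.5 [0.13183446 0.04700475]
q3max -0.3 [ 0.13364525 -0.01358767]
```

```bash
python3 -c "
from h import *
a=go([.20,-.14,.15]);b=go([.14,-.17,.12]);print(b-a)
s,p,R=st();
for az in(2.24,3.54): print('push',R.T@[np.cos(az),np.sin(az),0])" | grep -v "^t"
```

```text
yawy -0.2957555447793894 zt [-0.2284  0.0304 -0.9731] delta cm [-7.3717  4.3214  1.5314] F [-0.0782  0.8798 -0.0386] open 0.01523797340941183 gf 29.99972015619278
yawy -0.2957555447793894 zt [-0.2284  0.0304 -0.9731] delta cm [-11.836    0.2665   5.7301] F [-0.0782  0.8798 -0.0386] open 0.01523797340941183 gf 29.99972015619278
[-4.4642 -4.0549  4.1986]
push [ 0.5761 -0.8005  0.1656]
push [-0.6327 -0.7484  0.1987]
```

Request:
apply_moves:
  delta_pos:
    - [-3.7,2.2,0.8]
    - [-3.7,2.2,0.8]
    - [-2.3,-2,2]
    - [-2.3,-2,2]
    - [1.2,-1.6,0.3]
    - [1.2,-1.6,0.3]
    - [1.2,-1.6,0.3]
    - [1.2,-1.6,0.3]
  twist: [0,0,0,0,0,0,0,0]

```text
t: 9.75
tool_pos: [0.1293, -0.1328, 0.1292]
orientation: [-2.349, -1.746, 0.262]
force: [1.0, 1.4, -0.7]
opening: 0.0151
gripper_force: 30.0
```

```bash
python3 -c "
from h import *
go([.20,-.14,.15])"
```

```text
t 9.75 p [ 0.1293 -0.1328  0.1292] q [-0.7959 -0.8911  2.4973 -0.15    1.7603 -0.5151] 
yawy -0.2954551758384976 zt [-0.2607  0.0564 -0.9638] delta cm [ 1.2849  6.1731 -3.886 ] F [ 1.03    1.4045 -0.6981] open 0.015149588542031965 gf 29.999208748340607
```

Request:
apply_moves:
  delta_pos:
    - [1.2,-1.6,0.3]
    - [1.2,-1.6,0.3]
    - [1.2,-1.6,0.3]
    - [1.2,-1.6,0.3]
    - [1.2,-1.6,0.3]
  twist: [0,0,0,0,0]

```text
t: 10.38
tool_pos: [0.13, -0.0871, 0.1363]
orientation: [-2.301, -1.704, 0.294]
force: [-0.3, -0.1, -0.7]
opening: 0.0152
gripper_force: 30.0
```

```bash
python3 -c "
from h import *
go([.20,-.14,.15])"
```

```text
t 10.375 p [ 0.13   -0.0871  0.1363] q [-0.6489 -0.892   2.497  -0.1242  1.8467 -0.3679] 
yawy -0.2973339516136805 zt [-0.3149  0.0892 -0.9449] delta cm [-3.0351  7.3378 -3.9664] F [-0.2719 -0.1166 -0.6934] open 0.015221518736815643 gf 29.999105036258698
```

```bash
python3 -c "
from h import *
a=go([.17,-.14,.10]);b=go([.125,-.175,.085]);print(b-a)
s,p,R=st();
for az in(2.24,3.54): print('push',R.T@[np.cos(az),np.sin(az),0])" | grep -v "^t"
```

```text
yawy -0.2973339516136805 zt [-0.3149  0.0892 -0.9449] delta cm [-3.8747  6.2636  1.7029] F [-0.2719 -0.1166 -0.6934] open 0.015221518736815643 gf 29.999105036258698
yawy -0.2973339516136805 zt [-0.3149  0.0892 -0.9449] delta cm [-8.5221  3.6578  4.225 ] F [-0.2719 -0.1166 -0.6934] open 0.015221518736815643 gf 29.999105036258698
[-4.6474 -2.6058  2.5221]
push [ 0.57   -0.7776  0.2654]
push [-0.6392 -0.7253  0.2556]
```

Request:
apply_moves:
  delta_pos:
    - [-1.9,3.1,0.9]
    - [-1.9,3.1,0.9]
    - [-2.3,-1.3,1.2]
    - [-2.3,-1.3,1.3]
    - [1.2,-1.6,0.5]
    - [1.2,-1.6,0.5]
    - [1.2,-1.6,0.5]
    - [1.2,-1.6,0.5]
  twist: [0,0,0,0,0,0,0,0]

```text
t: 11.38
tool_pos: [0.108, -0.1348, 0.1031]
orientation: [-2.274, -1.681, 0.3]
force: [-0.0, 0.6, -0.5]
opening: 0.0149
gripper_force: 30.0
```

```bash
python3 -c "
from h import *
go([.20,-.14,.15])"
```

```text
t 11.375 p [ 0.108  -0.1348  0.1031] q [-0.8343 -0.7556  2.4965 -0.1781  1.7195 -0.5343] 
yawy -0.2964151702332743 zt [-0.3385  0.1125 -0.9342] delta cm [ 2.2539  6.6936 -7.5551] F [-0.0047  0.6461 -0.5352] open 0.014936845130432228 gf 29.999322295188904
```

Request:
apply_moves:
  delta_pos:
    - [1.2,-1.6,0.5]
    - [1.2,-1.6,0.5]
    - [1.2,-1.6,0.5]
    - [1.2,-1.6,0.5]
  twist: [0,0,0,0]

```text
t: 11.88
tool_pos: [0.1022, -0.0996, 0.1335]
orientation: [-2.245, -1.653, 0.311]
force: [0.9, 0.8, -1.3]
opening: 0.0148
gripper_force: 30.0
```

```bash
python3 -c "
from h import *
go([.20,-.14,.15]);b=go([.22,.02,.12])
s,p,R=st();
for az in(2.24,3.54,3.4): print('push',R.T@[np.cos(az),np.sin(az),0])"
```

```text
t 11.875 p [ 0.1022 -0.0996  0.1335] q [-0.7564 -0.8484  2.4969 -0.1593  1.8637 -0.4723] 
yawy -0.2965583493786624 zt [-0.367   0.1375 -0.92  ] delta cm [-0.8659  9.0475 -5.6632] F [ 0.8537  0.7663 -1.2761] open 0.014827226436985148 gf 29.999195337295532
t 11.875 p [ 0.1022 -0.0996  0.1335] q [-0.7564 -0.8484  2.4969 -0.1593  1.8637 -0.4723] 
yawy -0.2965583493786624 zt [-0.367   0.1375 -0.92  ] delta cm [14.9224  7.6786 -1.4375] F [ 0.8537  0.7663 -1.2761] open 0.014827226436985148 gf 29.999195337295532
push [ 0.5608 -0.7569  0.3355]
push [-0.6475 -0.7068  0.2849]
push [-0.5348 -0.7822  0.3197]
```

```bash
python3 -c "
from h import *
b=go([.21,-.02,.12]);a=go([.20,.09,.10]);print(a-b)
s,p,R=st();
for az in(3.14,): print('push',R.T@[np.cos(az),np.sin(az),0])" | grep -v ^t
```

```text
yawy -0.2965583493786624 zt [-0.367   0.1375 -0.92  ] delta cm [10.808   7.8743 -1.6204] F [ 0.8537  0.7663 -1.2761] open 0.014827226436985148 gf 29.999195337295532
yawy -0.2965583493786624 zt [-0.367   0.1375 -0.92  ] delta cm [20.9485  4.8185  2.0989] F [ 0.8537  0.7663 -1.2761] open 0.014827226436985148 gf 29.999195337295532
[10.1405 -3.0558  3.7193]
push [-0.2997 -0.8805  0.3672]
```

Request:
apply_moves:
  delta_pos:
    - [2.7,3,-0.5]
    - [3.5,3,-0.5]
    - [4.6,1.9,-0.6]
    - [3.4,-1,1.2]
    - [3.4,-1,1.2]
    - [3.4,-1,1.2]
    - [-0.6,-1.8,0.7]
    - [-0.6,-1.8,0.7]
  twist: [0,0,0,0,0,0,0,0]

```text
t: 12.88
tool_pos: [0.1598, 0.0901, 0.1012]
orientation: [-2.243, -1.655, 0.313]
force: [-0.4, -0.6, -0.0]
opening: 0.0153
gripper_force: 30.0
```

Request:
apply_moves:
  delta_pos:
    - [-0.6,-1.8,0.7]
    - [-0.6,-1.8,0.7]
    - [-0.6,-1.8,0.7]
    - [-0.6,-1.8,0.7]
  twist: [0,0,0,0]

```text
t: 13.38
tool_pos: [0.1324, 0.0994, 0.1268]
orientation: [-2.225, -1.647, 0.366]
force: [-0.1, -0.7, -0.4]
opening: 0.0153
gripper_force: 30.0
```

```bash
python3 -c "
from h import *
go([.20,.09,.10])"
```

```text
t 13.375 p [0.1324 0.0994 0.1268] q [ 0.0183 -0.8051  2.4963  0.1361  1.8654  0.3266] 
yawy -0.2964688717171544 zt [-0.4044  0.1225 -0.9063] delta cm [ 1.0744  7.2429 -0.4179] F [-0.1144 -0.6778 -0.4307] open 0.015348817217322442 gf 29.999173879623413
```

Request:
apply_moves:
  delta_pos:
    - [-0.9,-1.5,1.0]
    - [-0.4,-1.8,1.0]
    - [-0.4,-1.8,1.0]
    - [-0.4,-1.8,1.0]
  twist: [0,0,0,0]

```text
t: 13.88
tool_pos: [0.1051, 0.1165, 0.1489]
orientation: [-2.207, -1.645, 0.422]
force: [0.4, 0.1, -0.8]
opening: 0.015
gripper_force: 30.0
```

```bash
python3 -c "
from h import *
go([.25,.05,.15])"
```

```text
t 13.875 p [0.1051 0.1165 0.1489] q [ 0.1095 -0.8698  2.497   0.1631  1.9542  0.4264] 
yawy -0.29664088746228734 zt [-0.4389  0.1033 -0.8926] delta cm [-2.3318 14.0599 -7.1489] F [ 0.3724  0.0562 -0.7573] open 0.01499913288377425 gf 29.99914973974228
```

```bash
cat >> h.py <<'E'
T0=np.array([.550,.0042,0.]);YAW=2.851
SR=np.array([[np.cos(YAW),-np.sin(YAW),0],[np.sin(YAW),np.cos(YAW),0],[0,0,1]])
CR=SR@np.array([[np.cos(np.pi/6),0,-.5],[0,1,0],[.5,0,np.cos(np.pi/6)]])
CO=T0+[0,0,.1]
def clipw(c): return CO+CR@np.array(c)
OFF=.0107
def tcp_for(c): return clipw(c)-OFF*st()[2][:,2]
def where():
    s,p,R=st();t=p+OFF*R[:,2];xt=R[:,0]
    print("tube in clip mm",1e3*CR.T@(t-CO),"tool axes in clip\n",CR.T@R)
E
python3 -c "
from h import *
where()
b=go([.28,.05,.37]);a=go(tcp_for([-.0,0,.30]));print(tcp_for([0,0,.3]),a-b)
M=CR.T@st()[2];print('twist',-np.arctan2(M[0,0],M[1,0]) )"
```

```text
tube in clip mm [ 420.8478   20.2135 -197.5805] tool axes in clip
 [[-0.0069 -0.9984 -0.0565]
 [-0.9996  0.0054  0.0268]
 [-0.0265  0.0566 -0.998 ]]
t 13.875 p [0.1051 0.1165 0.1489] q [ 0.1095 -0.8698  2.497   0.1631  1.9542  0.4264] 
yawy -0.29664088746228734 zt [-0.4389  0.1033 -0.8926] delta cm [ -2.0742   6.7186 -28.1022] F [ 0.3724  0.0562 -0.7573] open 0.01499913288377425 gf 29.99914973974228
t 13.875 p [0.1051 0.1165 0.1489] q [ 0.1095 -0.8698  2.497   0.1631  1.9542  0.4264] 
yawy -0.29664088746228734 zt [-0.4389  0.1033 -0.8926] delta cm [  0.9932  44.8238 -47.3383] F [ 0.3724  0.0562 -0.7573] open 0.01499913288377425 gf 29.99914973974228
[ 0.6984 -0.0399  0.3694] [  3.0674  38.1052 -19.2361]
twist 3.134679742426544
```

Request:
apply_moves:
  delta_pos:
    - [-0.3,2.2,-3]
    - [-0.3,1,-5]
    - [-0.4,1,-5]
    - [-0.4,1,-5]
    - [-0.4,0.8,-5]
    - [-0.3,0.7,-5.1]
  twist: [0,0,0,0,0,0]

```text
t: 14.62
tool_pos: [0.2807, 0.0494, 0.3713]
orientation: [-2.207, -1.645, 0.422]
force: [0.9, -0.5, -0.3]
opening: 0.0152
gripper_force: 30.0
```

Request:
apply_moves:
  delta_pos:
    - [0.4,4.8,-2.4]
    - [0.4,4.8,-2.4]
    - [0.4,4.8,-2.4]
    - [0.4,4.8,-2.4]
    - [0.4,4.8,-2.4]
    - [0.4,4.8,-2.4]
    - [0.4,4.8,-2.4]
    - [0.3,4.5,-2.4]
  twist: [0,0,0,0,0,0,0,0]

```text
t: 15.62
tool_pos: [0.6718, -0.0326, 0.3719]
orientation: [-2.206, -1.644, 0.423]
force: [1.0, -0.7, 0.5]
opening: 0.0148
gripper_force: 30.0
```

```bash
python3 - <<'E'
from h import *
where();go(tcp_for([-.006,0,.10]))
a=robot.read_camera("top");b=robot.read_camera("side")
f=lambda c,X:(lambda v:np.array([c["cx"],c["cy"]])+v[:2]/v[2]*210/np.tan(np.radians(c["vertical_fov"])/2))(c["R"]@X+c["t"])
s,p,R=st()
for n,c in(("t",a),("s",b)): print(n,[f(c,p+OFF*R[:,2]+k*R[:,0]) for k in(-.08,0,.08)])
cv2.imwrite("pics/v7.png",np.hstack([cv2.resize(a["frame"][80:280,180:380],(400,400)),cv2.resize(b["frame"][60:260,140:340],(400,400))])[...,::-1])
E
```

```text
tube in clip mm [ 25.1195   0.6785 288.4158] tool axes in clip
 [[-0.0069 -0.9985 -0.0549]
 [-0.9996  0.0055  0.0264]
 [-0.026   0.0551 -0.9981]]
t 15.625 p [ 0.6718 -0.0326  0.3719] q [-0.1454  0.8993  0.3093  0.0581  2.4     0.1779] 
yawy -0.29670905987356805 zt [-0.4401  0.1041 -0.8919] delta cm [ 0.5799  2.0692 18.9757] F [ 1.032  -0.7286  0.4538] open 0.014777557190242391 gf 29.99924272298813
t [array([324.1477, 121.9637]), array([290.8653, 112.8731]), array([257.8402, 103.8527])]
s [array([205.5208, 101.1204]), array([186.5728, 119.2814]), array([165.6079, 139.3756])]
```

View pics/v7.png

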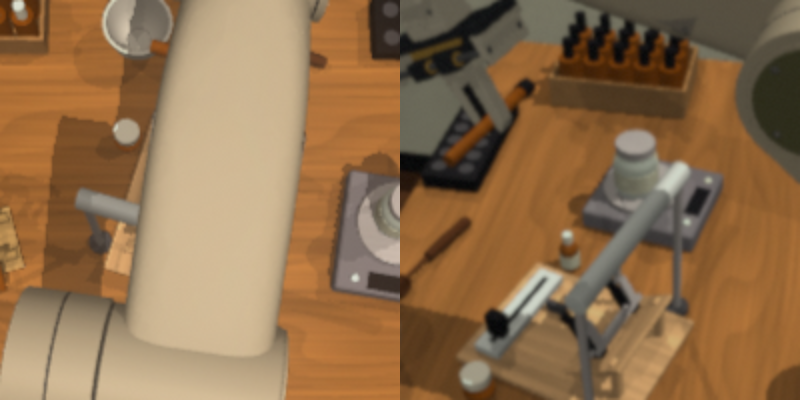

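The side half shows the tube held, with its glass end at (449,160) and cap at (528,88), close to the predicted points; the lamp, clip and dimmer are clear. I'll check the tube's angle in the pads by mask.

```bash
cat > tubeang.py <<'E'
from h import *
s,p,R=st();c=robot.read_camera("side");F=210/np.tan(np.radians(c["vertical_fov"])/2)
f=lambda X:(lambda v:np.array([c["cx"],c["cy"]])+v[:2]/v[2]*F)(c["R"]@X+c["t"])
m0=p+OFF*R[:,2];P=[f(m0+k*R[:,0]) for k in(-.08,.08)];u=(P[1]-P[0])/np.linalg.norm(P[1]-P[0]);n=np.array([-u[1],u[0]])
h=cv2.cvtColor(c["frame"],cv2.COLOR_RGB2HSV);m=(h[...,1]>200)&(h[...,2]>60)&(h[...,0]<16)
q=np.argwhere(m)[:,::-1].astype(float);d=q-f(m0);a=d@u;b=d@n;k=(abs(a)<45)&(abs(b)<9);a,b=a[k],b[k]
print("n",k.sum(),"range",a.min(),a.max(),"pred ends",(P[0]-f(m0))@u,(P[1]-f(m0))@u,"fit slope,offset px",np.polyfit(a,b,1),"normal n",n)
# image effect of tilting tube 0.05 about tool y
g=[f(m0+k*(R[:,0]+.05*R[:,2])) for k in(-.08,.08)];v=g[1]-g[0];print("0.05 -> slope",(v@n)/(v@u),"mm/px z", 1/np.linalg.norm(f(m0+.001*R[:,2])-f(m0)))
E
python3 tubeang.py
```

```text
n 243 range -44.513814067854724 30.662531746442145 pred ends -26.245916255279933 29.03973220624132 fit slope,offset px [ 0.0563 -0.6352] normal n [-0.692  -0.7219]
0.05 -> slope -0.06137562354704766 mm/px z 2.282544667421464
```

```bash
sed -i 's/(abs(a)<45)/(a>-22)\&(a<45)/' tubeang.py; python3 tubeang.py
```

```text
n 215 range -21.14701044529602 30.50535605280971 pred ends -26.250707737070634 29.05119766110276 fit slope,offset px [0.0028 0.1017] normal n [-0.6918 -0.7221]
0.05 -> slope -0.06143459958757688 mm/px z 2.2788036923216293
```

Request:
apply_moves:
  delta_pos:
    - [0.2,2.0,3]
    - [0.2,0.1,4]
    - [0,0,4]
    - [0,0,4]
    - [0,0,4]
  twist: [0,0,0,0,0]

```text
t: 16.45
tool_pos: [0.6043, -0.0142, 0.1956]
orientation: [-2.209, -1.647, 0.418]
force: [0.7, -0.5, -0.9]
opening: 0.0151
gripper_force: 30.0
```

```bash
python3 -c "
from h import *
where();go(tcp_for([-.003,.0015,.05]))"; python3 tubeang.py
```

```text
tube in clip mm [ -2.4703   2.3551 100.7513] tool axes in clip
 [[-0.0064 -0.9982 -0.0599]
 [-0.9997  0.0048  0.0258]
 [-0.0254  0.06   -0.9979]]
t 16.45 p [ 0.6043 -0.0142  0.1956] q [-0.1342  0.6115  1.0465  0.0475  1.9455  0.1621] 
yawy -0.296014143234677 zt [-0.4357  0.1034 -0.8941] delta cm [ 0.2148 -0.2521  5.0653] F [ 0.664  -0.5125 -0.8533] open 0.015139847108259639 gf 29.999480545520782
n 129 range -19.546384151193863 27.45456550322004 pred ends -24.754782934924584 27.11957370669784 fit slope,offset px [0.011  0.0806] normal n [-0.7744 -0.6327]
0.05 -> slope -0.05125452007874452 mm/px z 2.800548048571709
```

Request:
apply_moves:
  delta_pos:
    - [0.1,-0.12,2]
    - [0,-0.12,2]
    - [0,-0.12,1.6]
    - [0,-0.08,1.1]
    - [0,0,0]
  twist: [0,0,0,0,0]
  squeeze: 60

```text
t: 17.12
tool_pos: [0.5732, -0.0058, 0.137]
orientation: [-2.207, -1.645, 0.42]
force: [0.8, 0.2, -0.3]
opening: 0.0145
gripper_force: 60.0
```

```bash
python3 - <<'E'
from h import *
where();go(tcp_for([0,.001,0]))
a=robot.read_camera("top");b=robot.read_camera("side")
cv2.imwrite("pics/v8.png",np.hstack([cv2.resize(a["frame"][125:225,220:320],(400,400)),cv2.resize(b["frame"][160:260,180:280],(400,400))])[...,::-1])
E
python3 tubeang.py
```

```text
tube in clip mm [-3.7979  3.257  33.9369] tool axes in clip
 [[-0.0067 -0.9983 -0.0573]
 [-0.9996  0.0053  0.026 ]
 [-0.0256  0.0575 -0.998 ]]
t 17.125 p [ 0.5732 -0.0058  0.137 ] q [-0.1286  0.5697  1.214   0.0484  1.8223  0.162 ] 
yawy -0.2964735260417094 zt [-0.438   0.1039 -0.893 ] delta cm [ 0.31   -0.5754  3.3593] F [ 0.8157  0.1574 -0.3322] open 0.01451478269165552 gf 59.9992436170578
n 57 range 15.61622330025067 28.009295238426947 pred ends -24.35445156143739 26.604740286165608 fit slope,offset px [ 0.0287 -0.3879] normal n [-0.7977 -0.603 ]
0.05 -> slope -0.04819877710589288 mm/px z 2.9869749714113882
```

View pics/v8.png

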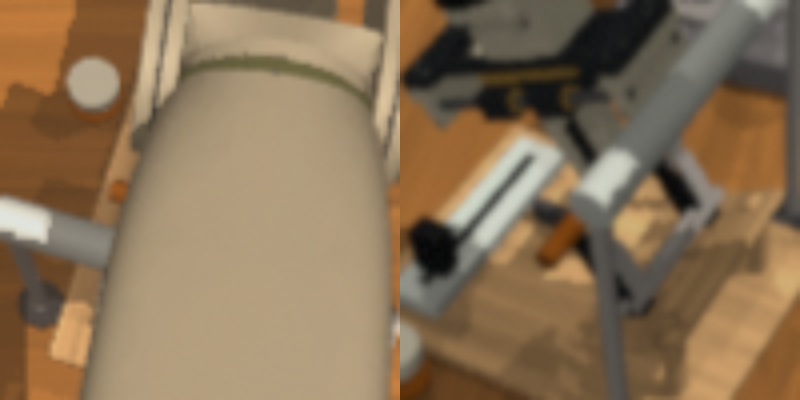

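Request:
apply_moves:
  delta_pos:
    - [0.1,-0.2,0.5]
    - [0.1,-0.2,0.5]
    - [0,-0.05,0.5]
  twist: [0,0,0]

```text
t: 17.65
tool_pos: [0.5638, -0.0013, 0.1243]
orientation: [-2.207, -1.645, 0.421]
force: [-0.8, 0.7, 2.4]
opening: 0.0148
gripper_force: 60.0
```

```bash
python3 -c "
from h import *
where();go(tcp_for([0,.001,0]));s=robot.read_state();print('F clip',CR.T@s['force'],s['wrist_torque'])"
```

```text
tube in clip mm [-1.2324  1.6225 17.7861] tool axes in clip
 [[-0.0068 -0.9984 -0.0567]
 [-0.9996  0.0054  0.0259]
 [-0.0256  0.0569 -0.9981]]
t 17.65 p [ 0.5638 -0.0013  0.1243] q [-0.1241  0.5567  1.2563  0.0503  1.7935  0.1652] 
yawy -0.29658713641159606 zt [-0.4385  0.1041 -0.8927] delta cm [ 0.1069 -0.2245  1.7665] F [-0.7545  0.6983  2.3628] open 0.014831103899912454 gf 60.00010013580322
F clip [ 1.9807 -0.4529  1.5848] [0.0098 0.0155 0.0807]
```

Request:
apply_moves:
  delta_pos:
    - [0,-0.1,0.5]
    - [0,-0.06,0.5]
    - [0,-0.04,0.4]
    - [0,0,0]
  twist: [0,0,0,0]

```text
t: 18.15
tool_pos: [0.5561, 0.0005, 0.1128]
orientation: [-2.207, -1.645, 0.421]
force: [1.2, -0.1, -0.4]
opening: 0.0145
gripper_force: 60.0
```

```bash
python3 -c "
from h import *
where();go(tcp_for([0,.001,0]));s=robot.read_state();print('F clip',CR.T@s['force'],s['wrist_torque'])"
```

```text
tube in clip mm [-0.1824  2.0935  3.8562] tool axes in clip
 [[-0.0069 -0.9984 -0.057 ]
 [-0.9996  0.0054  0.0259]
 [-0.0256  0.0571 -0.998 ]]
t 18.15 p [0.5561 0.0005 0.1128] q [-0.1229  0.5477  1.2906  0.0505  1.7678  0.1651] 
yawy -0.29664897551041475 zt [-0.4382  0.104  -0.8928] delta cm [ 0.1191 -0.0408  0.381 ] F [ 1.24   -0.1073 -0.4388] open 0.014524805824109078 gf 60.02852439880371
F clip [-1.2749 -0.2525  0.2293] [-0.1218 -0.2792  0.0964]
```

Request:
apply_moves:
  delta_pos:
    - [0.05,-0.02,0.2]
    - [0,-0.01,0.15]
    - [0,0,0]
  twist: [0,0,0]

```text
t: 18.52
tool_pos: [0.5545, 0.0013, 0.11]
orientation: [-2.207, -1.645, 0.421]
force: [0.8, -1.3, 1.3]
opening: 0.0146
gripper_force: 60.0
```

```bash
python3 -c "
from h import *
where();go(tcp_for([0,.001,0]));s=robot.read_state();print('F clip',CR.T@s['force'],s['wrist_torque'])"
```

```text
tube in clip mm [-0.0417  1.7698  0.5952] tool axes in clip
 [[-0.0071 -0.9984 -0.0568]
 [-0.9996  0.0056  0.026 ]
 [-0.0256  0.057  -0.998 ]]
t 18.525 p [0.5545 0.0013 0.11  ] q [-0.122   0.5465  1.2977  0.0508  1.7621  0.1659] 
yawy -0.2969031376664682 zt [-0.4384  0.104  -0.8928] delta cm [ 0.0784 -0.008   0.0572] F [ 0.8045 -1.2958  1.2991] open 0.014572933908500061 gf 60.00513553619385
F clip [-0.3395  1.011   1.6961] [-0.2426 -0.0804  0.1012]
```

Request:
apply_moves:
  delta_pos:
    - [0,-0.01,0.1]
    - [0,0,0.1]
    - [0,0,0.1]
    - [0,0,0]
  twist: [0,0,0,0]

```text
t: 19.02
tool_pos: [0.5543, 0.0013, 0.1097]
orientation: [-2.209, -1.646, 0.418]
force: [2.1, -2.9, 13.4]
opening: 0.0146
gripper_force: 60.0
```

```bash
python3 -c "
from h import *
where();go(tcp_for([0,.001,0]));s=robot.read_state();print('F clip',CR.T@s['force'],s['wrist_torque'])"
```

```text
tube in clip mm [-0.1062  1.7913  0.2104] tool axes in clip
 [[-0.007  -0.9982 -0.0599]
 [-0.9997  0.0055  0.0256]
 [-0.0252  0.0601 -0.9979]]
t 19.025 p [0.5543 0.0013 0.1097] q [-0.122   0.5435  1.3016  0.0507  1.7581  0.1658] 
yawy -0.2967638388661659 zt [-0.4357  0.1036 -0.8941] delta cm [ 0.0796 -0.0123  0.0183] F [ 2.1459 -2.8919 13.408 ] open 0.014560258320350523 gf 60.009416341781616
F clip [ 4.206   2.1558 13.0539] [-0.1242  0.591   0.1884]
```

Request:
apply_moves:
  delta_pos:
    - [0,0,0.1]
    - [0,0,0.1]
    - [0,0,0]
  twist: [0,0,0]

```text
t: 19.4
tool_pos: [0.5543, 0.0013, 0.1096]
orientation: [-2.211, -1.647, 0.416]
force: [1.5, -3.7, 21.2]
opening: 0.0145
gripper_force: 60.0
```

```bash
python3 -c "
from h import *
where();s=robot.read_state();print('F clip',CR.T@s['force'],s['wrist_torque'])"
```

```text
tube in clip mm [-0.1449  1.7903  0.1092] tool axes in clip
 [[-0.007  -0.9981 -0.0619]
 [-0.9997  0.0054  0.0253]
 [-0.0249  0.0621 -0.9978]]
F clip [ 8.4762  3.0908 19.6319] [-0.1337  1.2147  0.1876]
```

Request:
apply_moves:
  delta_pos:
    - [0,0,-0.3]
    - [0,0,-0.1]
    - [0,0,0]
    - [0,0,0]
  twist: [0,0,0,0]
  gripper: 3.0

```text
t: 19.9
tool_pos: [0.5537, 0.0016, 0.1087]
orientation: [-2.207, -1.644, 0.422]
force: [-0.1, -0.2, -0.4]
opening: 0.0298
gripper_force: 0.0
```

Request:
apply_moves:
  delta_pos:
    - [0,0.05,-1]
    - [0,0.1,-2]
    - [0,0.2,-3]
    - [0,0.2,-4]
  twist: [0,0,0,0]

```text
t: 20.4
tool_pos: [0.6026, -0.0104, 0.1967]
orientation: [-2.206, -1.644, 0.422]
force: [-0.1, 0.3, -0.1]
opening: 0.0299
gripper_force: 0.0
```

```bash
python3 - <<'E'
from h import *
where();go(tcp_for([0,0,.25]))
b=robot.read_camera("side")
cv2.imwrite("pics/v9.png",cv2.resize(b["frame"][160:270,160:290],(780,660))[:600,...,::-1])
E
```

```text
tube in clip mm [  0.486   -0.7958 100.3483] tool axes in clip
 [[-0.007  -0.9984 -0.0555]
 [-0.9996  0.0056  0.0261]
 [-0.0258  0.0557 -0.9981]]
t 20.4 p [ 0.6026 -0.0104  0.1967] q [-0.1297  0.6096  1.0484  0.0501  1.9497  0.1678] 
yawy -0.29683087938036595 zt [-0.4395  0.1042 -0.8922] delta cm [ -0.4646   0.8825 -14.9322] F [-0.1414  0.3235 -0.1431] open 0.029922350697731293 gf 0.0
```

View pics/v9.png

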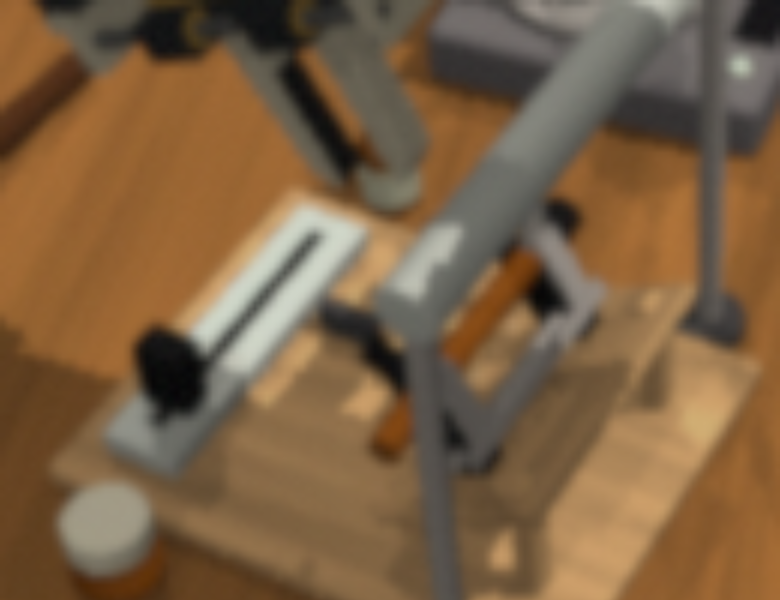

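```bash
cat >> h.py <<'E'
def stw(x,y,z): return T0+SR@np.array([x,y,z])
def gp(x,y,z): return stw(x,y,z)-.006*st()[2][:,2]   # TCP so that grasp point is at stand point
E
python3 - <<'E'
from h import *
b=robot.read_camera("side");a=robot.read_camera("top")
f=lambda c,X:(lambda v:np.array([c["cx"],c["cy"]])+v[:2]/v[2]*210/np.tan(np.radians(c["vertical_fov"])/2))(c["R"]@X+c["t"])
print("end pred",[f(b,clipw([0,y,0])) for y in(-.08,.08)],"seen (225,233.3),(253,196)")
print("salve st",SR.T@(cast(a,[242.9,145.2],.04)[0]-T0),"dropb",SR.T@(cast(a,[326,162],.07)[0]-T0))
go(gp(-.14,-.0545,.20))
E
```

```text
end pred [array([223.9906, 234.1142]), array([254.2233, 194.119 ])] seen (225,233.3),(253,196)
salve st [-0.1206 -0.132   0.04  ] dropb [-0.1338  0.1267  0.07  ]
t 20.55 p [ 0.6047 -0.0108  0.1988] q [-0.1298  0.6073  1.0458  0.0501  1.9475  0.1678] 
yawy -0.2965166534647614 zt [-0.4332  0.1035 -0.8953] delta cm [ 5.2594  7.3816 -4.5501] F [-0.8992 -0.5305 -0.3551] open 0.03025080782070345 gf 0.0
```

Request:
apply_moves:
  delta_pos:
    - [1.7,2.5,-1.5]
    - [1.8,2.5,-1.5]
    - [1.8,2.4,-1.5]
    - [0,0,0]
    - [0,0,0]
    - [0,0,0]
  twist: [0,0,0,0.175,0.175,0.175]

```text
t: 21.3
tool_pos: [0.6998, 0.0167, 0.1998]
orientation: [-2.625, -1.034, 0.554]
force: [0.6, -1.0, 0.1]
opening: 0.0302
gripper_force: 0.0
```

Request:
apply_moves:
  delta_pos:
    - [0,0,0]
    - [0,0,0]
    - [0,0,0]
    - [0,0,0]
    - [0,0,0]
    - [0,0,0]
    - [0,0,0]
  twist: [0.175,0.175,0.175,0.175,0.175,0.17,0]

```text
t: 22.18
tool_pos: [0.6998, 0.0166, 0.2004]
orientation: [-2.985, 0.433, 0.718]
force: [0.5, -0.7, 0.7]
opening: 0.0301
gripper_force: 0.0
```

```bash
python3 - <<'E'
from h import *
print(SR.T@st()[2]); a=go(gp(-.14,-.0545,.12));b=go(gp(-.14,-.0545,.053));print(b-a)
E
```

```text
[[-0.8923 -0.0085  0.4514]
 [ 0.0038  0.9996  0.0263]
 [-0.4514  0.0252 -0.892 ]]
t 22.175 p [0.6998 0.0166 0.2004] q [-0.0834  0.9359  0.5641  0.078   2.105   1.7994] 
yawy -1.8529213111220912 zt [-0.44    0.1041 -0.892 ] delta cm [ 3.6348 -0.1717  6.5677] F [ 0.5311 -0.6507  0.6954] open 0.030115962349968255 gf 0.0
t 22.175 p [0.6998 0.0166 0.2004] q [-0.0834  0.9359  0.5641  0.078   2.105   1.7994] 
yawy -1.8529213111220912 zt [-0.44    0.1041 -0.892 ] delta cm [ 6.6592 -0.3406 12.5438] F [ 0.5311 -0.6507  0.6954] open 0.030115962349968255 gf 0.0
[ 3.0245 -0.1688  5.9761]
```

Request:
apply_moves:
  delta_pos:
    - [1.8,-0.1,3.3]
    - [1.8,-0.1,3.3]
    - [1.0,-0.1,2.0]
    - [1.0,0,2.0]
    - [1.0,0,1.9]
    - [0,0,0]
  twist: [0,0,0,0,0,0]
  gripper: 3.4

```text
t: 22.92
tool_pos: [0.7016, 0.0152, 0.0579]
orientation: [-2.985, 0.434, 0.721]
force: [-1.0, -0.5, 0.1]
opening: 0.0342
gripper_force: 0.0
```

Request:
apply_moves:
  delta_pos:
    - [0,0,0]
    - [0,0,0]
    - [0,0,0]
    - [0,0,0]
  twist: [0,0,0,0]
  gripper: 1.0
  squeeze: 6

```text
t: 23.42
tool_pos: [0.7035, 0.015, 0.0617]
orientation: [-2.986, 0.435, 0.712]
force: [1.3, -2.2, 5.7]
opening: 0.0204
gripper_force: 6.0
```

```bash
python3 - <<'E'
from h import *
s,p,R=st();print("gp stand",SR.T@(p+.006*R[:,2]-T0)); go(gp(-.14,.0275,.053))
E
```

```text
gp stand [-0.1413 -0.0542  0.0563]
t 23.425 p [0.7035 0.015  0.0617] q [-0.085   1.0245  0.6768  0.0703  1.9001  1.7822] 
yawy -1.8541273778511076 zt [-0.4363  0.1039 -0.8938] delta cm [0.0684 8.1542 0.5674] F [ 1.3288 -2.1746  5.7392] open 0.020368824699618586 gf 6.015291810035706
```

Request:
apply_moves:
  delta_pos:
    - [0,1.3,0]
    - [0,1.4,0.05]
    - [0,1.4,0.05]
    - [0,1.4,0.05]
    - [0,1.4,0.05]
    - [0,1.3,0]
    - [0,0,0]
    - [0,0,0]
  twist: [0,0,0,0,0,0,0,0]

```text
t: 24.42
tool_pos: [0.6795, -0.0648, 0.0617]
orientation: [-2.987, 0.437, 0.712]
force: [3.1, -1.8, 6.3]
opening: 0.0205
gripper_force: 6.0
```

```bash
python3 - <<'E'
from h import *
s,p,R=st();print("gp stand",SR.T@(p+.006*R[:,2]-T0)); go(gp(-.14,.0275,.053))
E
```

```text
gp stand [-0.1412  0.0292  0.0563]
t 24.425 p [ 0.6795 -0.0648  0.0617] q [-0.1821  0.9604  0.7778  0.024   1.8677  1.6808] 
yawy -1.8551996800701063 zt [-0.4362  0.1036 -0.8938] delta cm [ 0.042  -0.1782  0.3439] F [ 3.1034 -1.819   6.3191] open 0.020460829236978152 gf 6.03383906185627
```

Request:
apply_moves:
  delta_pos:
    - [0,-0.15,0]
    - [0,0,0]
  twist: [0,0]

```text
t: 24.68
tool_pos: [0.68, -0.063, 0.0617]
orientation: [-2.987, 0.436, 0.712]
force: [4.0, -2.2, 5.5]
opening: 0.0203
gripper_force: 6.0
```

Request:
apply_moves:
  delta_pos:
    - [0,0,0]
    - [0,0,0]
    - [0,0,0]
  twist: [0,0,0]
  gripper: 3.4

```text
t: 25.05
tool_pos: [0.6789, -0.0618, 0.0598]
orientation: [-2.985, 0.435, 0.717]
force: [-0.9, -0.7, -0.0]
opening: 0.0338
gripper_force: 0.0
```

Request:
apply_moves:
  delta_pos:
    - [-0.5,0,-2]
    - [-0.8,0,-3]
    - [-1,0,-4]
    - [-2,0,-5]
    - [-2,0,-5]
    - [-2,0,-5]
  twist: [0,0,0,0,0,0]

```text
t: 25.8
tool_pos: [0.7131, -0.0652, 0.3067]
orientation: [-2.987, 0.435, 0.707]
force: [1.8, 0.1, -0.8]
opening: 0.0341
gripper_force: 0.0
```

```bash
python3 - <<'E'
from h import *
a=robot.read_camera("top");b=robot.read_camera("side");print(robot.read_state()["t"])
cv2.imwrite("pics/v10.png",np.hstack([cv2.resize(a["frame"][120:220,220:320],(400,400),interpolation=cv2.INTER_CUBIC),cv2.resize(b["frame"][170:270,165:265],(400,400),interpolation=cv2.INTER_CUBIC)])[...,::-1])
E
```

```text
25.9
```

View pics/v10.png

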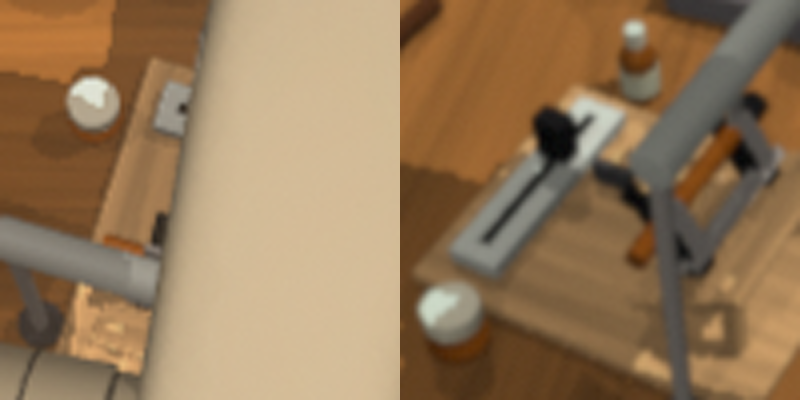

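The side half shows the grip at (557,135) of the crop, next to the marker's end at (605,172), with the tube seated in the clip. I'll check this numerically with masks, before and after.

```bash
python3 - <<'E'
from h import *
b=robot.read_camera("side");a=robot.read_camera("top")
def blob(c,img,box,z,thr):
    x0,y0,x1,y1=box;g=img[y0:y1,x0:x1].max(2);m=(g<thr).astype(np.uint8)
    k,l,s,ce=cv2.connectedComponentsWithStats(m)
    for i in range(1,k):
        if s[i,4]>8: print(box,"area",s[i,4],"px",ce[i]+[x0,y0],"stand",(SR.T@(cast(c,ce[i]+[x0,y0],z)[0]-T0))[:2],s[i,:4])
s0=cv2.imread("pics/side0.png")[...,::-1];t0=cv2.imread("pics/top0.png")[...,::-1]
print("grip before");blob(b,s0,(180,210,198,235),.046,45)
print("grip after");blob(b,b["frame"],(196,192,212,212),.046,45)
print("marker side");blob(b,b["frame"],(212,206,223,220),.026,90);print("before");blob(b,s0,(212,206,223,220),.026,90)
print("marker top");blob(a,t0,(284,160,298,178),.028,120)
print("grip top before");blob(a,t0,(262,135,278,155),.05,75)
E
```

```text
grip before
(180, 210, 198, 235) area 103 px [187.8932 221.6699] stand [-0.1397 -0.0515] [ 3  6 11 13]
grip after
(196, 192, 212, 212) area 95 px [203.2947 203.7158] stand [-0.1396  0.0255] [ 3  6 10 14]
marker side
(212, 206, 223, 220) area 64 px [218.0312 214.2188] stand [-0.0912  0.0245] [ 1  4 10 10]
before
(212, 206, 223, 220) area 68 px [217.8676 214.1618] stand [-0.0918  0.0245] [ 1  4 10 10]
marker top
(284, 160, 298, 178) area 28 px [290.25 169.25] stand [-0.0933  0.0291] [ 4  4  5 11]
grip top before
(262, 135, 278, 155) area 67 px [269.2388 145.8358] stand [-0.1391 -0.0529] [ 3  5  9 12]
```

```bash
python3 -c "
from h import *
print(robot.close_job())"
```

```text
the job is handed in; nothing more can be done
None
```

The job is handed in at about 26 s: the long thick tube is seated in the clip, the dimmer is level with the marker to within about 2–3 mm by my measurements, and the gripper is clear, but no verdict came back, and joint 2 read -0.8926 against its listed limit of -0.89 while I tilted the tool.

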